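Load a sensor into the bench reader

ROBOT

A 6-joint arm with a two-finger parallel gripper is mounted at the origin on a cart in front of the work surface, level with it; the furniture and walls round the work are solid. World frame = base frame: x ahead of the robot, y to its left, z up, the work surface at z = 0. Lengths are in mm, angles in degrees, forces in N, time in s.
With the tool pointing down it reaches from about 300 to 850 mm from the base axis. Payload 4.2 kg.
Tool frame: the origin (TCP) lies on the centre line of the jaws, within the pads' length; the fingertips stand 14 mm ahead of it and the grasp point (between the pads) lies 5 mm behind it; z points along the fingers, y is the direction in which the jaws open and shut (so a half turn about z gives the same grasp; the last joint's range is limited). The gripper opens to 91 mm and grips with 3 to 60 N. Pads are 32 mm wide; open, the fingers measure 118 mm over their backs; the gripper's body (76 mm by 178 mm) begins 60 mm behind the grasp point.
Start: joints at [68.984, 18.312, 89.639, -0, 72.044, -1.146], TCP at [195.439, 540.782, 227.976] pointing down, gripper open.
Joint ranges: [-177.97, 177.97], [-48.28, 115.42], [12.27, 149.76], [-77.06, 257.06], [2.81, 150.46], [-146.56, 146.56]. Speed limits (degrees/s): [147.25, 147.25, 180, 180, 180, 180].

INTERFACE

Orientations are given as [roll, pitch, yaw] about the fixed x, y, z axes, in that order (R = Rz(yaw) Ry(pitch) Rx(roll)).
In Python, from workcell import env gives the robot as it stands.
- The arm moves only by the tool play_rows, never from a script. Its argument "increments" is a list of rows, each a list of 5 numbers: the shift along the world's x, y, z in mm, then the turn about the world's z in degrees, then the closure, from 0 (fully open) to 1 (shut). In form: [[x, y, z, yaw, fingers], ...]. A call has 1 to 20 rows; each row shifts and turns the commanded pose from where the row before left it; what a row does not reach is not made up. A row lasts 1/8 s, in which the tool goes at most 62.5 mm and 10.7 degrees, less where a joint would pass 70% of its speed; a pose out of reach is approached as far as the arm can. A call is refused whole if a number of a shift passes 62.5 or a number of a turn 10.7, either way. A call with a gripper value outside its range is refused whole. The fingers move at their own pace and stop on an object; "newtons" is the grip in N (left out, the last holds). Time passes only in rows, so rows that do not move let the fingers close. It gives the time, the measured TCP pose, the force and the opening at its end, in the units of the state.
- env.state(): the state, without advancing time (a new reading comes with each control period).
- env.grab_frame(name): name is "scene" or "top"; returns the picture (480x640x3 uint8, red, green, blue); there is no depth.
- env.calibration(name): a dict with "fx", "fy", "cx", "cy" (pixels), "R" (3x3) and "t" (3): a world point X has camera coordinates R X + t. Camera axes: x right, y down, z forward; pixel columns grow to the right and rows downward; lengths in mm; the calibration is good to about 2 mm. A picture is of the moment at which its call begins. calibration takes no time and is no camera call.
- env.job_done(): hands the job in, once; it reports no verdict.
The state is a dict: "time_s": time; "qpos": joint angles; "qvel": joint speeds; "effort": joint torques, N m; "ee_pos": TCP position; "ee_rot": TCP orientation; "force": force on the tool from outside, world axes, zero at the start; "torque": the same for the moment, N m; "gripper_width": finger opening in mm.
Only numpy, scipy, OpenCV 4.12 (cv2) and the standard library are available. Lean on these libraries where they do the work, as an engineer would, in place of code of your own. Each camera call takes 0.05 s, during which the arm holds its last target.

TASK

Press the release key on top of the bench reader so that its tray pops out, lay the loose round sensor from the bench flat in the nest on the tray, and push the tray home by its front until it clicks and stays shut with the sensor in it. Handle the reader gently: neither the key nor the tray may be pushed hard, not even against its end stop, and leave the tools and the steel block lying where they are.

Things in the scene. Friction and masses are not known exactly. Their poses are not given: they have to be found in the camera images.
- reader: bench reader: a fixed grey box with a white top, 150 deep (x) x 140 wide (y) x 62 high mm, on the bench. Origin: centre of its underside. Its x axis points from its open front, where the tray comes out, to its back; z up; may be turned about z. Its slide unit (key, catch, tray, inner stop) is bolted in up to 10 mm nearer to or farther from the front than nominal: it differs and is in no reading
- key_top (a point): point fixed to the reader at the height of the top face of the release key when up, 74 mm above the bench. The key is a bare metal bar, 48 long (x) and 18 wide (y) mm, standing 12 mm proud of the white top, 46 mm to +y of the middle. The key's middle lies up to 10 mm before or behind this point (x), so the point is always over the key. It is pressed straight down
- release (a joint): how far the release key is pressed, m: 0 up, 0.0085 right down. Spring: 1.6 N at first touch, 3.3 N right down, plus about 1 N of rubbing; the tray lets go between 3 and 7 mm. As the tray is pushed home its catch draws the key down about 6 mm too, over the last 20 mm; it jumps back up at the click
- nest_out (a point): point fixed to the reader: the nest's centre, on the tray's flat floor 20 mm above the bench, when the tray is right out (112 mm in front of the reader's middle); axes as the reader's. The nest is 44 mm across between four low stops (4 high, 5 mm thick) before (-x) and behind (+x) it; its y sides are open for fingers, gaps 32 mm wide. Floor 90 mm wide, no side walls
- front_out (a point): point fixed to the reader: the centre of the outer (-x) face of the tray's flat front plate when the tray is right out. Plate 124 wide (y), 42 high, 10 thick mm, from 10 to 52 mm above the bench. From there home is 60 to 80 mm along the reader's +x and has to be felt
- front_in (a point): the same plate's place when shut, nominal; the true one is up to 10 mm before or behind. Tray spring: 4 N (out) to 6 N (shut) outwards, damped to 0.2 m/s. Pushed home, the catch raises the push by 2 to 4 N (to 10 N at most) some 20 to 8 mm before home; it then drops, and again at the click; a hard stop, where it rises steeply, is 2 mm on. Latched, it comes back 2 mm when let go; else right out
- sensor: the loose sensor: a turned round pale metal body with a 38 mm flange at its foot, 13 mm high, 32 g. Origin: centre of its underside, z up. It lies flat on the bench to the right of the reader, near the front; take it by the flange. Any turn about z will do in the nest
- block: plain steel block, 30 x 45 x 31 mm, on the bench left of the reader; bystander. Origin: centre of its underside
- pliers_flat: flat pliers, 129 x 50 x 12 mm, lying on the bench; bystander. Origin: under its middle, x along its length
- driver: small screwdriver, 137 x 22 x 23 mm, lying on the bench; bystander. Origin: under its middle, x along its length
Mind the look-alikes: they are no part of the job. What is shaped like the sensor but red is not meant.

How it is judged (in metres and radians):
On the way, in this order (a step that is already met when the one before it is completed fails the run):
1. the release key has been pressed (at least 4 mm) (value of joint release above 0.004 m), for 0.05 s.
2. the sensor lies flat in the nest of the tray, which is right out, and is let go (horizontal distance between sensor and nest_out below 0.007 m and z of sensor in the frame of reader between 0.017 and 0.0217 m and angle between sensor's own z axis and vertical below 0.06 rad and contact force between the fingers and sensor below 0.1 N), for 0.2 s.
At the end, for the whole second after the job is handed in: The tray is latched shut and stays so, the release key is up (within 1.5 mm); the sensor rests flat on the tray floor (underside 17 to 21.7 mm above the bench, tilt under 0.06 rad), 20 to 60 mm in front of the reader's middle and within 7 mm of its middle line, where only a latched tray holds it (value of joint release below 0.0015 m and x of sensor in the frame of reader between -0.06 and -0.02 m and y of sensor in the frame of reader between -0.007 and 0.007 m and z of sensor in the frame of reader between 0.017 and 0.0217 m and angle between sensor's own z axis and vertical below 0.06 rad and linear speed of sensor below 0.02 m/s); the robot touches nothing.
It fails at once if the tray, the key or the reader was pushed with more than 20 N (contact force between any of the fingers, the arm and reader above 20 N).
It fails at once if the steel block, the pliers or the screwdriver was moved by more than 25 mm (distance of any of block, pliers_flat, driver from where it was at the start of the episode above 0.025 m).
It also fails if it takes over 67 s, if anything falls off the work surface, if the arm or the gripper's body presses on something with over 40 N, if the wrist force passes 120 N, or if a joint passes its speed limit or range.

## Working session

There is one attempt and no reset: what is moved stays moved. The work goes in short steps, Python scripts to look and compute and a tool call to move; the robot and the scene stay as the last step left them, time stands still between calls to the robot, and variables do not carry over. Pictures are saved under pics/ and viewed, and the job is handed in when it is done.

Besides the shell and the picture viewer there is one more tool, called in YAML: its name, and indented under it one key for each argument. play_rows: Moves the arm, as the interface text tells. Its arguments: {"type":"object","properties":{"increments":{"type":"array"},"newtons":{"type":"number"}},"required":["increments"]}

```bash
mkdir -p pics; ls; python3 - <<'E'
from workcell import env
import cv2
for n in("scene","top"):
    f=env.grab_frame(n); cv2.imwrite(f"pics/{n}0.png",f[:,:,::-1])
    c=env.calibration(n); print(n,c)
print(env.state())
E
```

```text
pics
scene {'fx': 620.9189139457303, 'fy': 620.9189139457303, 'cx': 325.6893735565157, 'cy': 240.25860155136303, 'R': array([[ 0.855377  , -0.51742778,  0.02446793],
       [-0.29724785, -0.528978  , -0.79487483],
       [ 0.42423331,  0.67264461, -0.60627991]]), 't': array([-493.00746165,  186.77863666, 1013.30188195])}
top {'fx': 523.1516242171333, 'fy': 523.1516242171333, 'cx': 317.36410111968263, 'cy': 235.90063749687016, 'R': array([[ 4.79060542e-02, -9.98851846e-01, -2.03890550e-05],
       [-9.76816536e-01, -4.68449521e-02, -2.08889934e-01],
       [ 2.08649141e-01,  1.00270089e-02, -9.77939157e-01]]), 't': array([ -94.90351787,  523.84877153, 1068.09339209])}
{'time_s': 0.1, 'qpos': array([ 6.89824628e+01,  1.83482969e+01,  8.96986214e+01, -1.75869038e-03,
        7.20441928e+01, -1.14496586e+00]), 'qvel': array([ 0.07228331, -0.07734949, -0.06793344,  0.03374641,  0.05977629,
        0.10217407]), 'effort': array([-7.41840995e-04, -4.13329160e+01, -2.32508826e+01,  7.27523211e-02,
        4.22607036e-02, -3.79087192e-05]), 'ee_pos': array([195.30635622, 540.36351744, 227.20652678]), 'ee_rot': array([-1.79908874e+02, -1.48755158e-04,  1.60127972e+02]), 'force': array([ 0.13760286,  0.63997687, -0.10333848]), 'torque': array([-0.0271563 ,  0.01191619,  0.04746077]), 'gripper_width': 90.7564824691562}
```

View pics/scene0.png

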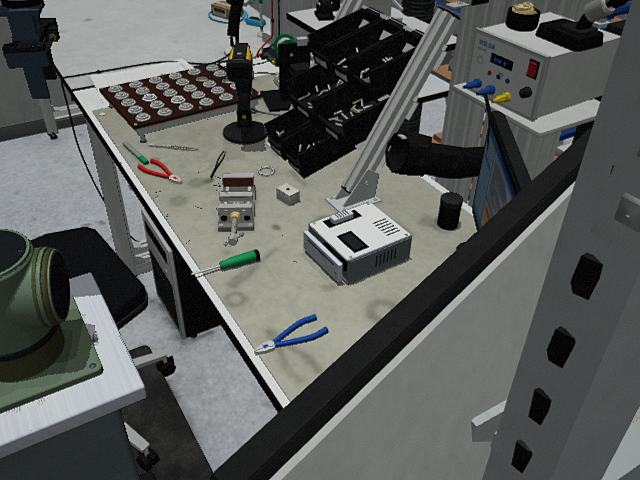

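View pics/top0.png

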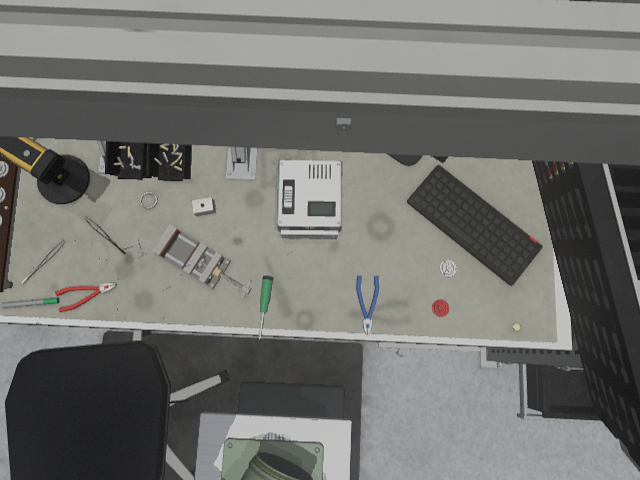

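The top view shows the reader at about (310,197), with its key at (289,195) and its front plate at (310,234). Round things that could be mistaken for the sensor:
- pale disc at (448,268)
- red disc at (440,308)
- ring at (149,200)
- small knob at (516,326)
- stain at (380,226)
- tray parts at the far left

The pale disc at (448,268) fits the description, so I'll check it in a crop.

```bash
cat > h.py <<'E'
from workcell import env
import numpy as np,cv2
def ray(n,u,v,z):
    c=env.calibration(n);R=np.array(c["R"]);t=np.array(c["t"])
    d=R.T@np.array([(u-c["cx"])/c["fx"],(v-c["cy"])/c["fy"],1]);o=-R.T@t
    return o+d*(z-o[2])/d[2]
def pix(n,X):
    c=env.calibration(n);p=np.array(c["R"])@np.array(X,float)+c["t"]
    return c["cx"]+c["fx"]*p[0]/p[2],c["cy"]+c["fy"]*p[1]/p[2]
E
python3 - <<'E'
from h import *
a=cv2.imread("pics/top0.png")
c1=cv2.resize(a[150:250,265:355],None,fx=6,fy=6,interpolation=cv2.INTER_CUBIC)
c2=cv2.resize(a[240:340,400:480],None,fx=6,fy=6,interpolation=cv2.INTER_CUBIC)
cv2.imwrite("pics/crop0.png",c1);cv2.imwrite("pics/crop1.png",c2)
print("tcp pix",pix("top",env.state()["ee_pos"]),pix("scene",env.state()["ee_pos"]))
for n,u,v,z in [("sens",448,268,3),("red",440,308,3),("key",289,195,74),("plies",368,332,5),("drv",262,330,10),("block",203,206,31)]: print(n,ray("top",u,v,z).round(1))
E
```

```text
tcp pix (np.float64(-49.338941545747616), np.float64(388.5506521607142)) (np.float64(43.86097134622332), np.float64(81.62472458930844))
sens [ 480.  -362.4    3. ]
red [ 390.9 -344.6    3. ]
key [610.6  -4.8  74. ]
plies [ 331.7 -188.7    5. ]
drv [324.8  39.9  10. ]
block [588.7 187.6  31. ]
```

View pics/crop0.png

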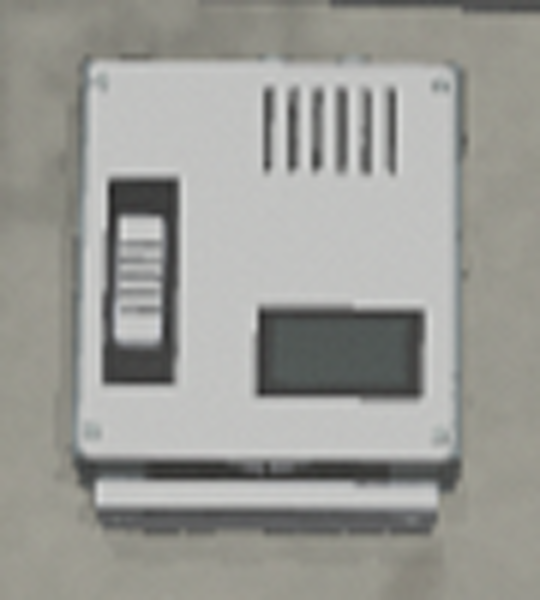

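View pics/crop1.png

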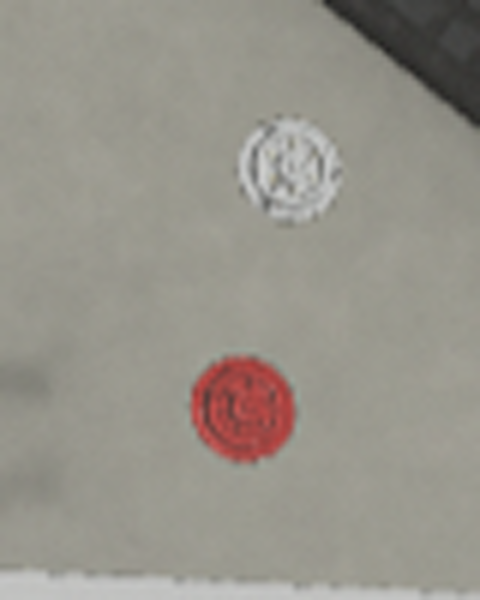

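The pale disc is at (448,268), about 17 px or 37 mm across, and its flange and body match the sensor. The red one is the decoy. Next I'll measure the reader.

```bash
python3 - <<'E'
from h import *
a=cv2.imread("pics/top0.png")
hsv=cv2.cvtColor(a,cv2.COLOR_BGR2HSV)
print("val samples",a[170,285],a[215,275],a[232,310],a[268,448], a[232,300])
m=((hsv[...,2]>178)&(hsv[...,1]<25)).astype(np.uint8)
roi=np.zeros_like(m);roi[155:229,272:346]=m[155:229,272:346]
roi=cv2.morphologyEx(roi,cv2.MORPH_OPEN,np.ones((3,3)))
cs,_=cv2.findContours(roi,cv2.RETR_EXTERNAL,cv2.CHAIN_APPROX_NONE)
c=max(cs,key=cv2.contourArea)
P=np.array([ray("top",u,v,62)[:2] for u,v in c[:,0]],np.float32)
r=cv2.minAreaRect(P);print("reader",r,cv2.boxPoints(r).round(1),cv2.boundingRect(c))
roi=np.zeros_like(m);roi[252:284,432:464]=1
d=(np.abs(a.astype(int)-np.median(a[252:284,432:464].reshape(-1,3),0)).max(2)>22).astype(np.uint8)&roi
d=cv2.morphologyEx(d,cv2.MORPH_CLOSE,np.ones((3,3)))
cs,_=cv2.findContours(d,cv2.RETR_EXTERNAL,cv2.CHAIN_APPROX_NONE);c=max(cs,key=cv2.contourArea)
P=np.array([ray("top",u,v,3)[:2] for u,v in c[:,0]],np.float32)
print("sensor",cv2.minEnclosingCircle(P),cv2.minAreaRect(P),c[:,0].mean(0))
s=cv2.imread("pics/scene0.png")
cv2.imwrite("pics/crop2.png",cv2.resize(s[185:295,290:420],None,fx=6,fy=5.4,interpolation=cv2.INTER_CUBIC))
for z in(0,62): print(pix("scene",[480,-362,z]))
E
```

```text
val samples [191 192 192] [128 137 139] [195 196 197] [159 160 160] [195 197 196]
reader ((621.6217041015625, -46.584930419921875), (145.77052307128906, 131.20318603515625), 2.2509849071502686) [[ 546.2   16.1]
 [ 551.4 -115. ]
 [ 697.  -109.3]
 [ 691.9   21.8]] (278, 161, 62, 65)
sensor ((481.2292785644531, -361.5213928222656), 19.209392547607422) ((480.9605712890625, -362.24029541015625), (36.18545913696289, 35.575531005859375), 57.95585250854492) [447.55319149 267.53191489]
(np.float64(392.58992264528877), np.float64(390.5325021205197))
(np.float64(396.28357012458895), np.float64(363.8704824334713))
```

View pics/crop2.png

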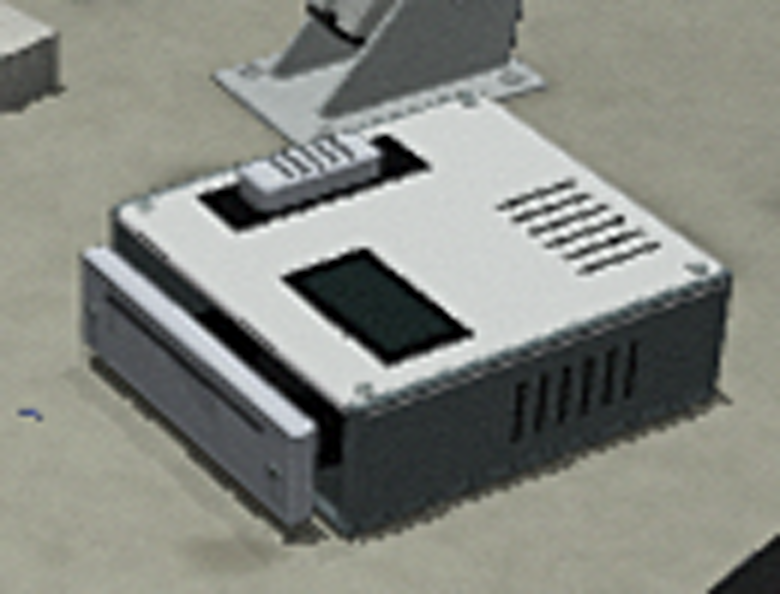

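```bash
python3 - <<'E'
from h import *
for z in (0,200,300,400,500,600): print(z,ray("top",320,152,z).round(),"strut top",ray("scene",440,15,z).round(),ray("scene",395,110,z).round())
print("strut base",ray("scene",355,195,0).round(),ray("top",240,165,0).round())
for n,u,v in(("top",288.2,196.7),):print(ray(n,u,v,74).round(1))
# scene key top face centre : crop (315,165)
print(ray("scene",290+312/6,185+163/5.4,74).round(1))
# scene reader top corners in crop
for p in((125,200),(480,95),(725,275),(350,405)): print(ray("scene",290+p[0]/6,185+p[1]/5.4,62).round(1))
# plate top outer edge
for p in((85,255),(308,432)): print("plate",ray("scene",290+p[0]/6,185+p[1]/5.4,52).round(1))
for p in((98,505),(437,507)): print("plate top cam outer",ray("top",265+p[0]/6,150+p[1]/6,52).round(1))
E
```

```text
0 [740. -66.   0.] strut top [1752. 1064.    0.] [1080.  450.    0.]
200 [663. -68. 200.] strut top [1312.  573.  200.] [813. 117. 200.]
300 [624. -70. 300.] strut top [1092.  328.  300.] [680. -49. 300.]
400 [585. -71. 400.] strut top [872.  82. 400.] [ 547. -215.  400.]
500 [547. -72. 500.] strut top [ 652. -163.  500.] [ 414. -381.  500.]
600 [508. -74. 600.] strut top [ 432. -409.  600.] [ 280. -547.  600.]
strut base [736. 135.   0.] [699. 118.  -0.]
[606.7  -3.3  74. ]
[607.9  -6.4  74. ]
[551.3  17.9  62. ]
[692.3  17.9  62. ]
[ 696.  -115.5   62. ]
[ 551.5 -117.9   62. ]
plate [529.9   6.8  52. ]
plate [ 539.5 -113.7   52. ]
plate top cam outer [528.6   8.1  52. ]
plate top cam outer [ 533.7 -113.6   52. ]
```

play_rows:
  increments:
    - [34.3,-45.4,0,1.85,1]
    - [34.3,-45.4,0,1.85,1]
    - [34.3,-45.4,0,1.85,1]
    - [34.3,-45.4,0,1.85,1]
    - [34.3,-45.4,0,1.85,1]
    - [34.3,-45.4,0,1.85,1]
    - [34.3,-45.4,0,1.85,1]
    - [34.3,-45.4,0,1.85,1]
    - [34.3,-45.4,0,1.85,1]
    - [34.3,-45.4,0,1.85,1]
    - [34.3,-45.4,0,1.85,1]
    - [34.3,-45.4,0,1.85,1]
    - [0,0,-40,0,1]
    - [0,0,-40,0,1]
    - [0,0,-38,0,1]
    - [0,0,0,0,1]
    - [0,0,0,0,1]
  newtons: 20

```text
time_s: 2.22
ee_pos: [608.0, -4.0, 111.2]
ee_rot: [-180.0, 0.1, -177.7]
force: [0.7, 0.2, 0.3]
gripper_width: 0.8
```

play_rows:
  increments:
    - [0,0,-8,0,1]
    - [0,0,-8,0,1]
    - [0,0,0,0,1]
    - [0,0,0,0,1]

```text
time_s: 2.72
ee_pos: [607.1, -4.0, 94.1]
ee_rot: [180.0, 0.0, -177.7]
force: [-0.0, 0.2, 0.7]
gripper_width: 0.6
```

```bash
python3 - <<'E'
from h import *
print(env.state()["ee_pos"],env.state()["qpos"].round(1),env.state()["force"])
s=env.grab_frame("scene")[:,:,::-1]; cv2.imwrite("pics/s1.png",cv2.resize(s[120:300,260:460],None,fx=3.3,fy=3.3))
E
```

```text
[607.10932632  -3.9952112   94.10268361] [ -1.5  27.4  95.9   0.   56.7 -93.8] [-0.02120921  0.2431882   0.71357689]
```

View pics/s1.png

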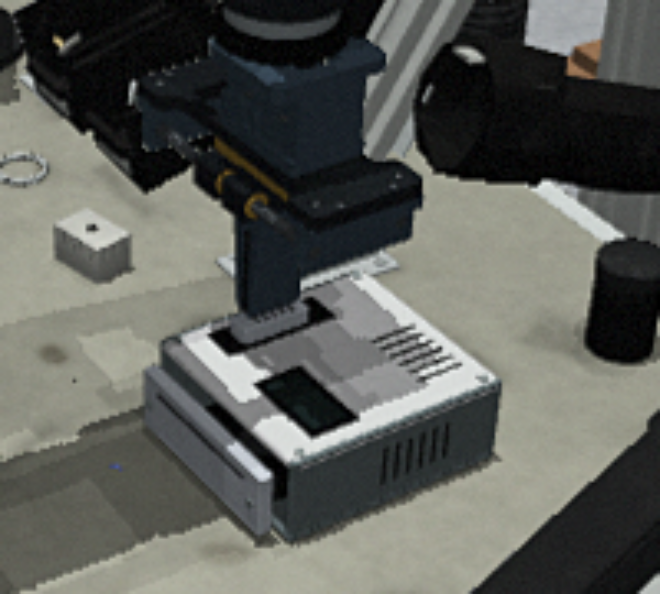

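The closed fingers are centred over the key (crop about (268,315)) and 6 mm above it. I'll press in small steps.

play_rows:
  increments:
    - [0,0,-3,0,1]
    - [0,0,-3,0,1]
    - [0,0,-2,0,1]
    - [0,0,-1.5,0,1]
    - [0,0,0,0,1]

```text
time_s: 3.4
ee_pos: [607.0, -4.0, 84.1]
ee_rot: [180.0, -0.0, -177.7]
force: [0.3, -0.1, 0.5]
gripper_width: 0.2
```

play_rows:
  increments:
    - [0,0,-1.5,0,1]
    - [0,0,0,0,1]

```text
time_s: 3.65
ee_pos: [607.1, -4.1, 83.0]
ee_rot: [180.0, -0.0, -177.7]
force: [-0.5, 0.7, 1.8]
gripper_width: 0.2
```

```bash
python3 - <<'E'
from h import *
print(env.state()["ee_pos"],env.state()["force"])
s=env.grab_frame("scene")[:,:,::-1]; cv2.imwrite("pics/s2.png",cv2.resize(s[160:290,290:420],None,fx=4.5,fy=4.5))
E
```

```text
[607.05411044  -4.06797152  82.97018343] [-0.46212216  0.65630077  1.8308673 ]
```

View pics/s2.png

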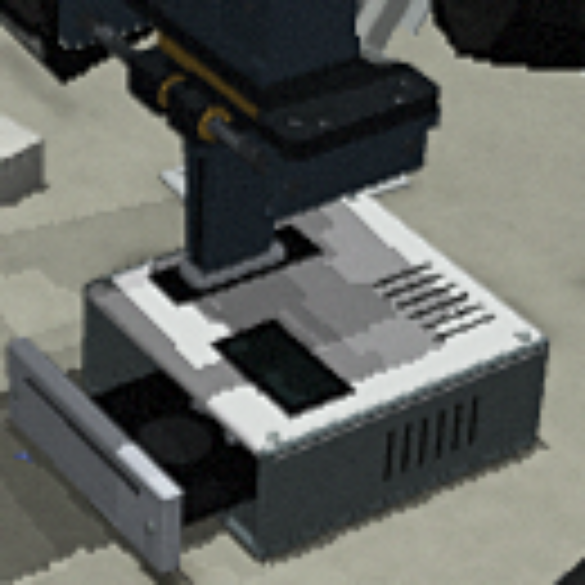

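The tray is coming out. I'll press a little further so the step counts, then lift.

play_rows:
  increments:
    - [0,0,-1.5,0,1]
    - [0,0,0,0,1]

```text
time_s: 3.95
ee_pos: [607.0, -4.0, 81.5]
ee_rot: [180.0, 0.0, -177.7]
force: [-0.9, -1.1, 2.8]
gripper_width: -0.2
```

play_rows:
  increments:
    - [0,0,15,0,1]
    - [0,0,40,0,0.6]
    - [0,0,50,0,0]
    - [-20,-60,40,0,0]
    - [-20,-60,0,0,0]
    - [-20,-60,0,0,0]
    - [-20,-60,0,0,0]
    - [-20,-60,0,0,0]
    - [-26,-57,0,0,0]
    - [0,0,-50,0,0]
    - [0,0,0,0,0]
    - [0,0,0,0,0]

```text
time_s: 5.45
ee_pos: [486.3, -348.1, 171.5]
ee_rot: [-179.9, 0.1, -177.6]
force: [0.1, 0.0, -0.3]
gripper_width: 91.3
```

```bash
python3 - <<'E'
from h import *
st=env.state();print(st["ee_pos"],st["qpos"].round(1),st["force"])
for n in("scene","top"):
    f=env.grab_frame(n); cv2.imwrite(f"pics/{n}3.png",f[:,:,::-1])
a=cv2.imread("pics/top3.png")
cv2.imwrite("pics/crop3.png",cv2.resize(a[150:290,250:480],None,fx=3.4,fy=3.4,interpolation=cv2.INTER_CUBIC))
E
```

```text
[ 486.26206137 -348.09644963  171.49613958] [ -36.7   22.6   91.6    0.    65.7 -129.1] [ 0.10747841  0.01378133 -0.26008299]
```

View pics/crop3.png

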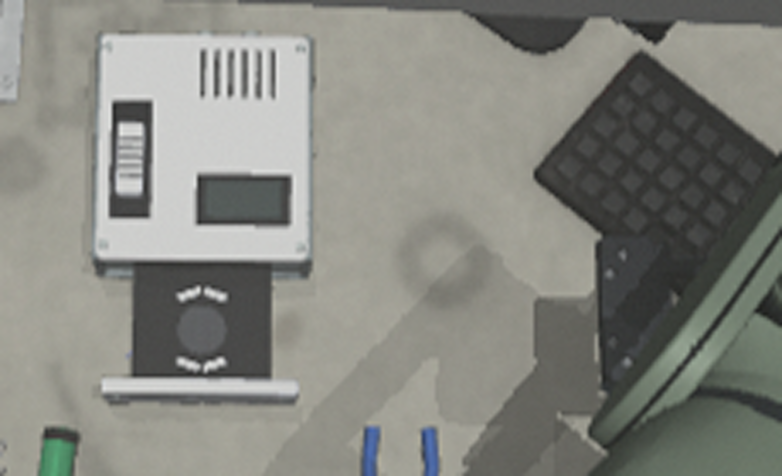

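View pics/scene3.png

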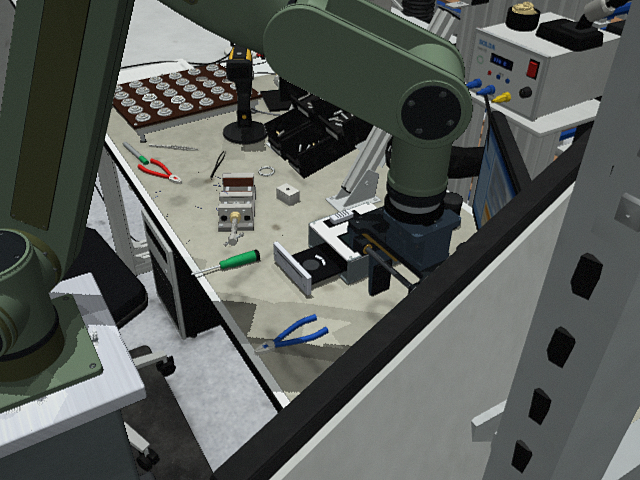

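The tray is right out, with the nest disc at (309.7,246.8) in the top view. The key is back up. Next I'll move over the sensor with the jaws part open.

play_rows:
  increments:
    - [-5.3,-13.9,-30,0,0.34]
    - [0,0,-50,0,0.34]
    - [0,0,-40,0,0.34]
    - [0,0,-15,0,0.34]
    - [0,0,0,0,0.34]
    - [0,0,0,0,0.34]

```text
time_s: 6.3
ee_pos: [481.5, -362.9, 37.0]
ee_rot: [-179.9, 0.2, -177.6]
force: [0.3, -0.7, 0.7]
gripper_width: 60.1
```

```bash
python3 - <<'E'
from h import *
print(ray("top",309.7,246.8,20))
a=cv2.imread("pics/top3.png")
g=a[225:270,285:335]
m=((g.min(2)>150)).astype(np.uint8); m[:10]=0
m2=m.copy(); n,l,s,c=cv2.connectedComponentsWithStats(m2)
for i in range(1,n): print(s[i],c[i]+[285,225],ray("top",*(c[i]+[285,225]),24).round(1))
print(env.state()["ee_pos"])
for n in ("scene","top"):
    f=env.grab_frame(n)[:,:,::-1]; cv2.imwrite(f"pics/{n}4.png",f)
E
```

```text
[509.95470656 -53.62379255  20.        ]
[17 10  7  3 14] [304.78571429 236.        ] [532.9 -41.6  24. ]
[25 10  7  3 14] [312.71428571 236.14285714] [533.4 -59.1  24. ]
[ 1 13  2  2  3] [286.66666667 238.33333333] [525.7  -2.   24. ]
[45 13  5  6 17] [331.41176471 239.70588235] [ 527.4 -100.7   24. ]
[ 0 18  3 17 42] [285.97619048 251.64285714] [495.9  -2.3  24. ]
[  0  29  50  12 257] [310.58754864 262.71595331] [473.9 -57.5  24. ]
[17 30  7  4 13] [304.76923077 256.38461538] [487.3 -44.   24. ]
[25 30  6  4 14] [312.5 256.5] [487.9 -60.9  24. ]
[ 481.48936176 -362.90504224   36.95670161]
```

View pics/top4.png

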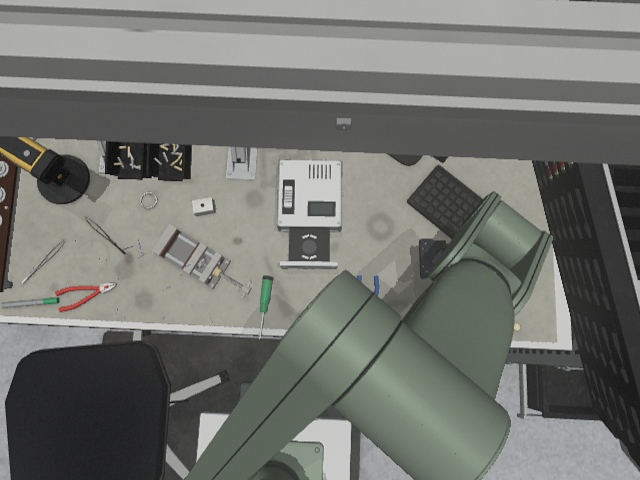

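The nest centre comes out at (510,-52) three ways, from the disc, the stops and the reader geometry, and they agree within 2 mm. Now I'll lower onto the sensor and grip it.

play_rows:
  increments:
    - [-0.5,0.9,-10,0,0.34]
    - [0,0,-8,0,0.34]
    - [0,0,-2.5,0,0.34]
    - [0,0,0,0,0.34]
    - [0,0,0,0,0.34]

```text
time_s: 7.02
ee_pos: [479.2, -360.9, 14.3]
ee_rot: [180.0, -0.0, -177.7]
force: [-0.5, 1.3, 2.9]
gripper_width: 60.0
```

play_rows:
  increments:
    - [0,0,0,0,1]
    - [0,0,0,0,1]
    - [0,0,0,0,1]
    - [0,0,0,0,1]
    - [0,0,0,0,1]
    - [0,0,0,0,1]
  newtons: 8

```text
time_s: 7.78
ee_pos: [479.6, -361.2, 14.3]
ee_rot: [180.0, 0.0, -177.7]
force: [0.1, -0.1, 0.4]
gripper_width: 36.4
```

Gripped, but the width reads 36.4 where I expected 38. I'll lift and look.

play_rows:
  increments:
    - [0,0,15,0,1]
    - [0,0,45,0,1]
    - [0,0,50,0,1]
    - [0,50,20,0,1]
    - [0,50,0,0,1]
    - [5,50,0,0,1]
    - [5,50,0,0,1]
    - [5,30,0,0,1]
    - [0,0,0,0,1]
    - [0,0,0,0,1]

```text
time_s: 9.02
ee_pos: [494.6, -131.7, 144.9]
ee_rot: [-180.0, 0.0, -177.7]
force: [-0.6, -0.4, -0.2]
gripper_width: 36.8
```

```bash
python3 - <<'E'
from h import *
st=env.state();print(st["ee_pos"],st["force"],st["gripper_width"],st["qpos"].round(1))
p=np.array(st["ee_pos"]); u,v=map(int,pix("scene",p+[0,0,-14]));print(u,v)
f=env.grab_frame("scene")[:,:,::-1]
cv2.imwrite("pics/s5.png",cv2.resize(f[v-60:v+50,u-70:u+70],None,fx=5,fy=5,interpolation=cv2.INTER_CUBIC))
f=env.grab_frame("top")[:,:,::-1];cv2.imwrite("pics/top5.png",f)
E
```

```text
[ 494.60107418 -131.74339381  144.94764588] [-0.6318055  -0.36933346 -0.18975553] 36.774115917519346 [ -16.2   16.7  105.    -0.    58.2 -108.5]
326 243
```

View pics/s5.png

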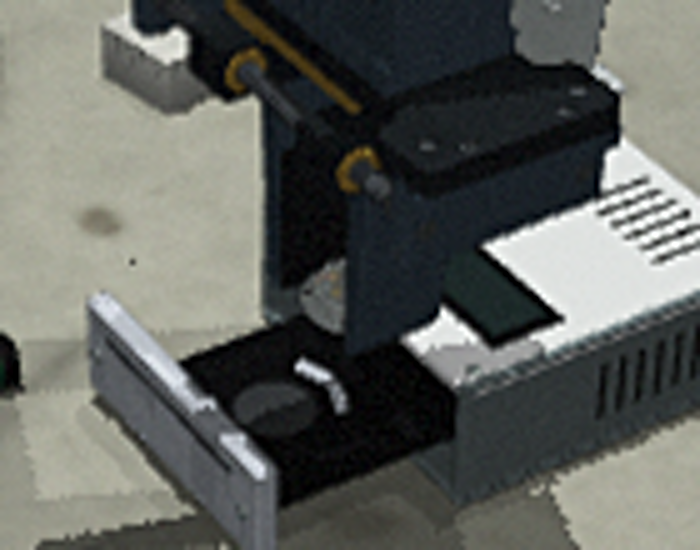

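View pics/top5.png

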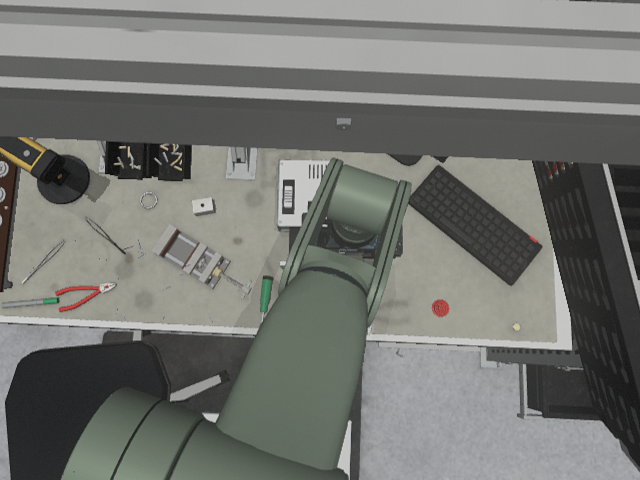

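```bash
python3 - <<'E'
from h import *
f=env.grab_frame("scene")[:,:,::-1]
c=f[215:265,300:350]
c=np.clip(c.astype(float)*1.8,0,255).astype(np.uint8)
cv2.imwrite("pics/s6.png",cv2.resize(c,None,fx=12,fy=12,interpolation=cv2.INTER_CUBIC))
p=np.array(env.state()["ee_pos"])
for d in([-16,20,-14],[-16,-18,-14],[0,0,-14],[-19,0,-14],[-19,0,-10],[-16,0,0],[16,0,-14]): print(d,np.round((np.array(pix("scene",p+d))-[300,215])*12))
E
```

```text
[-16, 20, -14] [150. 304.]
[-16, -18, -14] [288. 449.]
[0, 0, -14] [319. 345.]
[-19, 0, -14] [204. 386.]
[-19, 0, -10] [204. 364.]
[-16, 0, 0] [224. 300.]
[16, 0, -14] [415. 312.]
```

View pics/s6.png

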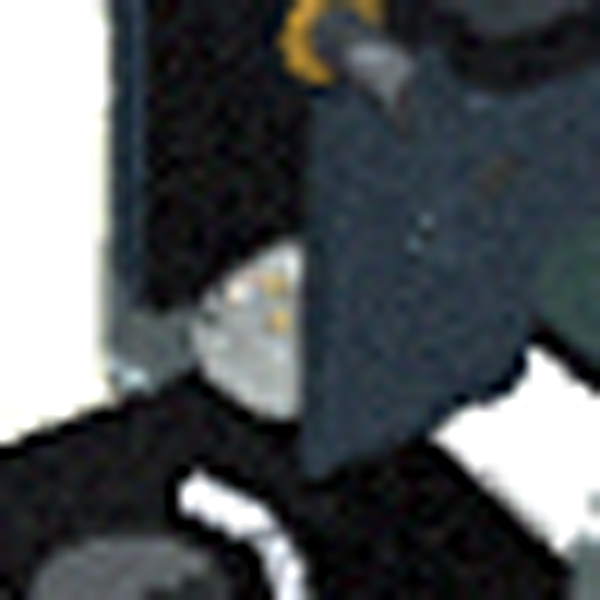

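The sensor sits in the jaws flat within what I can see; its visible outline fits a level disc. It may be 2–4 mm towards +x of the tool centre. I'll carry it to just above the nest and look again before setting it down.

play_rows:
  increments:
    - [7,40,0,0,1]
    - [6.9,39.7,0,0,1]
    - [0,0,-40,0,1]
    - [0,0,-40,0,1]
    - [0,0,-20,0,1]
    - [0,0,0,0,1]
    - [0,0,0,0,1]
    - [0,0,0,0,1]

```text
time_s: 10.18
ee_pos: [509.3, -51.8, 45.5]
ee_rot: [-180.0, 0.1, -177.7]
force: [-0.3, -0.9, -1.5]
gripper_width: 36.2
```

```bash
python3 - <<'E'
from h import *
st=env.state();print(st["ee_pos"],st["force"],st["gripper_width"])
f=env.grab_frame("scene")[:,:,::-1];cv2.imwrite("pics/s7full.png",f)
u,v=map(int,pix("scene",[510,-52,24]));print(u,v)
c=f[v-40:v+30,u-40:u+40]
c=np.clip(c.astype(float)*1.7,0,255).astype(np.uint8)
cv2.imwrite("pics/s7.png",cv2.resize(c,None,fx=8,fy=8,interpolation=cv2.INTER_CUBIC))
t=env.grab_frame("top")[:,:,::-1];u,v=map(int,pix("top",[510,-52,24]))
cv2.imwrite("pics/t7.png",cv2.resize(t[v-50:v+50,u-60:u+60],None,fx=6,fy=6,interpolation=cv2.INTER_CUBIC))
E
```

```text
[509.32848954 -51.83145883  45.51852617] [-0.32819016 -0.92980125 -1.50397116] 36.24683402190836
310 263
```

View pics/s7.png

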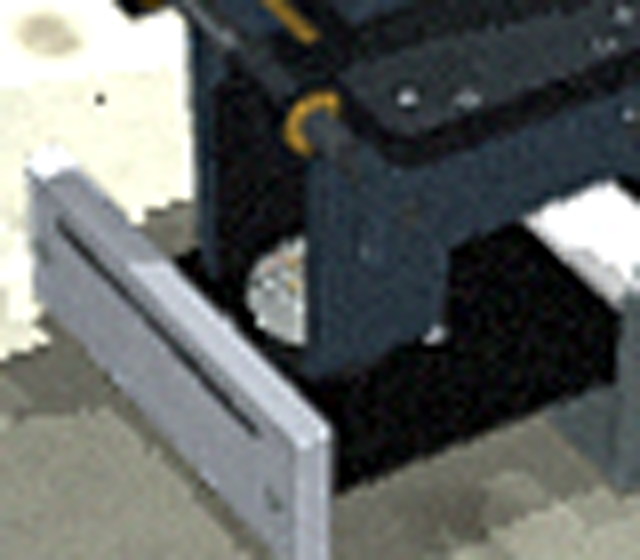

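View pics/t7.png

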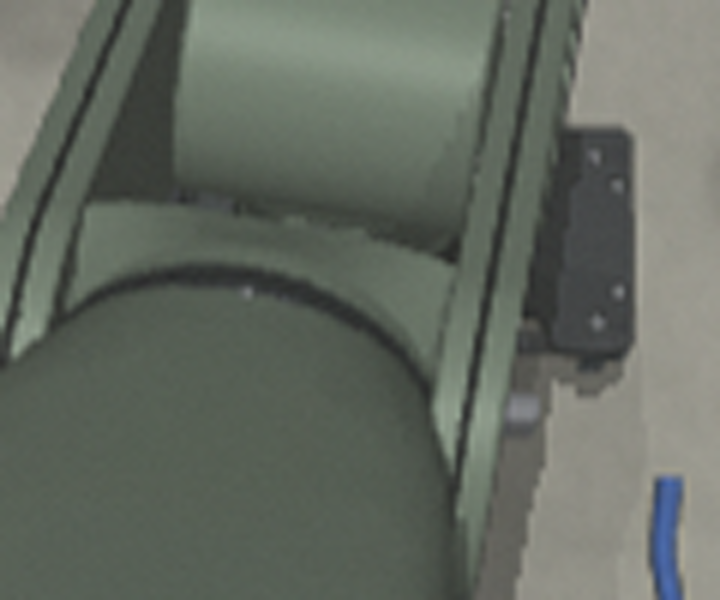

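```bash
python3 - <<'E'
from h import *
p=np.array([509.3,-51.8,45.5]);o=np.array([270,223])
P=lambda X:(np.array(pix("scene",X))-o)*8
print("near inner/outer corner",P(p+[-16,-18.3,-14]),P(p+[-16,-31.8,-14]),"far inner",P(p+[-16,18.3,-14]),"near rear outer",P(p+[16,-31.8,-14]))
th=np.linspace(0,6.28,200)
for z in(-14,-10):
  for d in(0,3,6):
    c=np.array([P(p+[d+19*np.cos(t),19*np.sin(t),z]) for t in th]);i=c[:,0].argmin()
    k=c[np.abs(c[:,0]-303).argsort()[:6]][:,1]
    print(z,d,"leftmost",c[i].round(),"rows at x=303",k.min().round(),k.max().round())
E
```

```text
near inner/outer corner [299.42512753 362.26291405] [328.51369084 394.95749544] far inner [222.81321938 276.15366762] near rear outer [447.01175079 351.25006865]
-14 0 leftmost [239. 297.] rows at x=303 248.0 348.0
-14 3 leftmost [250. 293.] rows at x=303 246.0 342.0
-14 6 leftmost [261. 289.] rows at x=303 245.0 335.0
-10 0 leftmost [239. 284.] rows at x=303 235.0 335.0
-10 3 leftmost [250. 280.] rows at x=303 233.0 329.0
-10 6 leftmost [261. 276.] rows at x=303 232.0 322.0
```

The disc outline fits a level sensor 0–3 mm ahead of the tool centre, so it sits over the nest within about 2 mm. I'll lower it and release.

play_rows:
  increments:
    - [-1,0,-5,0,1]
    - [0,0,-2.5,0,1]
    - [0,0,-1,0,1]
    - [0,0,0,0,1]

```text
time_s: 10.78
ee_pos: [507.4, -51.4, 35.7]
ee_rot: [180.0, -0.0, -177.7]
force: [1.0, 0.4, -1.6]
gripper_width: 36.1
```

play_rows:
  increments:
    - [0,0,-1,0,1]
    - [0,0,-0.5,0,1]
    - [0,0,0,0,1]

```text
time_s: 11.15
ee_pos: [507.4, -51.5, 34.4]
ee_rot: [180.0, -0.0, -177.7]
force: [-0.4, -0.1, -0.8]
gripper_width: 36.3
```

play_rows:
  increments:
    - [0,0,0,0,0.55]
    - [0,0,0,0,0.45]
    - [0,0,0,0,0.35]
    - [0,0,0,0,0.35]
    - [0,0,0,0,0.35]

```text
time_s: 11.78
ee_pos: [507.4, -51.5, 34.4]
ee_rot: [180.0, 0.0, -177.7]
force: [-0.6, 1.0, -0.1]
gripper_width: 59.1
```

play_rows:
  increments:
    - [0,0,5,0,0.35]
    - [0,0,25,0,0.35]
    - [0,0,50,0,0.35]
    - [0,0,50,0,0.35]
    - [-60,0,0,0,0.35]
    - [-60,60,0,0,1]
    - [0,60,0,0,1]
    - [0,60,0,0,1]
    - [0,60,0,0,1]
    - [0,0,0,0,1]
    - [0,0,0,0,1]

```text
time_s: 13.15
ee_pos: [402.9, 172.4, 164.4]
ee_rot: [-180.0, -0.0, -177.6]
force: [-0.3, -0.5, 0.1]
gripper_width: 2.4
```

```bash
python3 - <<'E'
from h import *
st=env.state();print(st["ee_pos"],st["force"],st["gripper_width"])
f=env.grab_frame("scene")[:,:,::-1];cv2.imwrite("pics/s8full.png",f)
u,v=map(int,pix("scene",[510,-52,24]))
cv2.imwrite("pics/s8.png",cv2.resize(np.clip(f[v-40:v+30,u-40:u+40]*1.4,0,255).astype(np.uint8),None,fx=8,fy=8,interpolation=cv2.INTER_CUBIC))
t=env.grab_frame("top")[:,:,::-1];u,v=map(int,pix("top",[510,-52,24]))
print(u,v);cv2.imwrite("pics/top8.png",t);cv2.imwrite("pics/t8.png",cv2.resize(t[v-40:v+40,u-50:u+50],None,fx=7,fy=7,interpolation=cv2.INTER_CUBIC))
E
```

```text
[402.8934515  172.43633163 164.40019393] [-0.2643913  -0.4630207   0.07313042] 2.3530033053485395
308 246
```

View pics/s8.png

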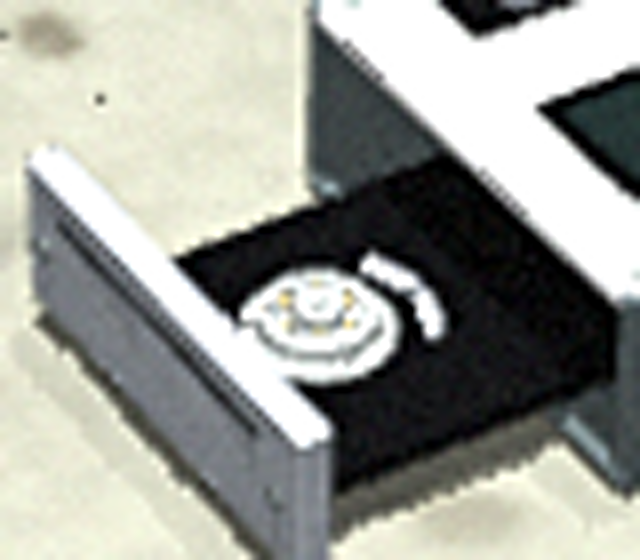

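View pics/t8.png

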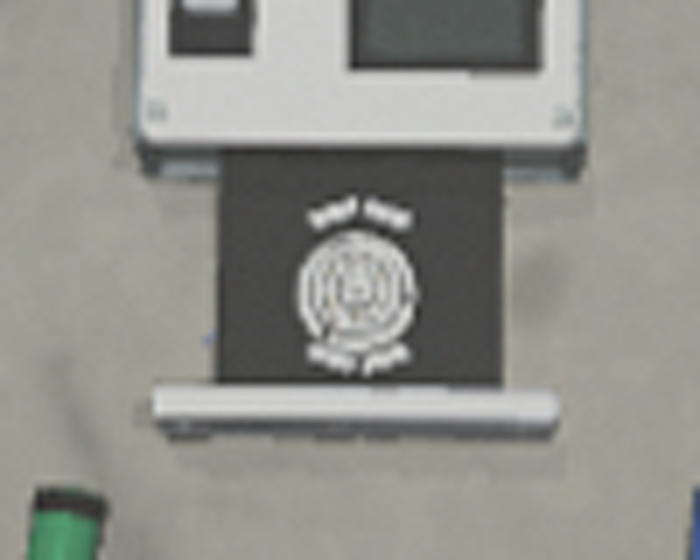

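```bash
python3 - <<'E'
from h import *
o=np.array([270,223]);th=np.linspace(0,6.28,300)
for z in(20,24,28):
  c=np.array([(np.array(pix("scene",[509.5+19*np.cos(t),-52+19*np.sin(t),z]))-o)*8 for t in th])
  print(z,"L",c[c[:,0].argmin()].round(),"R",c[c[:,0].argmax()].round(),"B",c[c[:,1].argmax()].round())
t=cv2.imread("pics/top8.png");m=(t.min(2)>115).astype(np.uint8)[232:258,298:321]
n,l,s,c=cv2.connectedComponentsWithStats(m);print(s,c+[298,232])
# sensor circle fit in crop: x 297..418,y 230..348
cx,cy=308-50+357.5/7,246-40+289/7
print(cx,cy,ray("top",cx,cy,23).round(1))
for u,v in((152,400),(558,400)): print("plate top mid",ray("top",258+u/7,206+v/7,52).round(1))
for u,v in((152,418),(558,418)): print("plate top outer",ray("top",258+u/7,206+v/7,52).round(1))
E
```

```text
20 L [240. 335.] R [400. 336.] B [321. 387.]
24 L [240. 322.] R [400. 323.] B [321. 374.]
28 L [240. 309.] R [401. 310.] B [322. 361.]
[[  0   0  23  26 294]
 [  4   2   7   5  19]
 [ 12   2   7   5  19]
 [  2   7  18  19 266]] [[309.43537415 242.02721088]
 [305.21052632 235.94736842]
 [313.         236.15789474]
 [308.5037594  248.43984962]]
309.07142857142856 247.28571428571428 [508.2 -52.4  23. ]
plate top mid [465.4   7.6  52. ]
plate top mid [ 471.3 -115.8   52. ]
plate top outer [459.9   7.3  52. ]
plate top outer [ 465.8 -116.    52. ]
```

The sensor lies level in the nest. Both views put it at about (509,-52), within 2 mm of the nest centre, and its outline fits a disc at floor height. Next I'll go in front of the plate with the fingers closed.

play_rows:
  increments:
    - [5,-50,0,0,1]
    - [5,-50,0,0,1]
    - [5,-50,0,0,1]
    - [5,-50,0,0,1]
    - [7,-27.4,0,0,1]
    - [0,0,-40,0,1]
    - [0,0,-40,0,1]
    - [0,0,-40,0,1]
    - [0,0,-6,0,1]
    - [0,0,0,0,1]
    - [0,0,0,0,1]
  newtons: 20

```text
time_s: 14.62
ee_pos: [431.4, -55.1, 39.8]
ee_rot: [-180.0, 0.2, -177.7]
force: [-0.2, -0.5, 1.3]
gripper_width: 0.5
```

```bash
python3 - <<'E'
from h import *
st=env.state();print(st["ee_pos"],st["force"],st["gripper_width"])
f=env.grab_frame("scene")[:,:,::-1]
cv2.imwrite("pics/s9.png",cv2.resize(f[180:320,230:410],None,fx=4,fy=4))
E
```

```text
[431.42730283 -55.14833127  39.80910322] [-0.20854819 -0.45973422  1.25236731] 0.4718352856287239
```

View pics/s9.png

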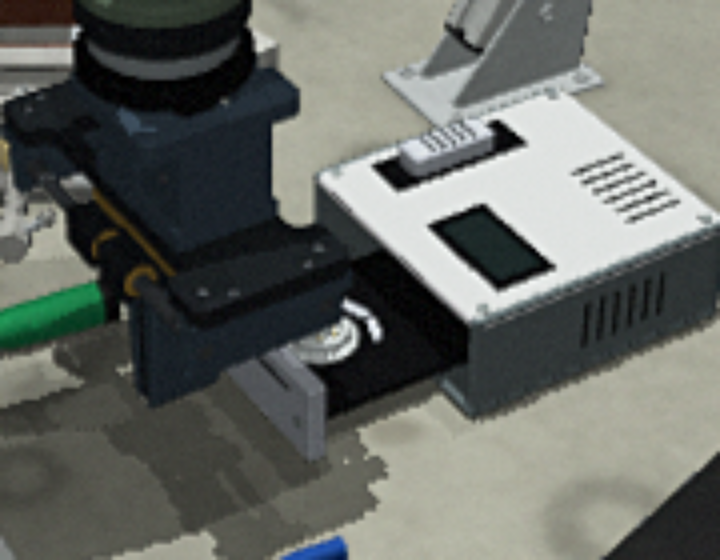

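The fingers are in front of the plate with the tray out behind it. I'll push slowly and watch the force.

play_rows:
  increments:
    - [4,0.2,0,0,1]
    - [4,0.2,0,0,1]
    - [3,0.1,0,0,1]
    - [3,0.1,0,0,1]
    - [3,0.1,0,0,1]
    - [3,0.1,0,0,1]
    - [0,0,0,0,1]

```text
time_s: 15.55
ee_pos: [449.0, -53.7, 38.1]
ee_rot: [180.0, -0.2, -177.7]
force: [-3.8, 0.8, 2.1]
gripper_width: 0.8
```

play_rows:
  increments:
    - [4,0.16,0,0,1]
    - [4,0.16,0,0,1]
    - [4,0.16,0,0,1]
    - [4,0.16,0,0,1]
    - [4,0.16,0,0,1]
    - [4,0.16,0,0,1]
    - [4,0.16,0,0,1]
    - [4,0.16,0,0,1]
    - [0,0,0,0,1]

```text
time_s: 16.68
ee_pos: [481.1, -52.6, 38.1]
ee_rot: [180.0, -0.1, -177.7]
force: [-5.1, -1.3, 2.5]
gripper_width: 0.4
```

play_rows:
  increments:
    - [3,0.12,0,0,1]
    - [3,0.12,0,0,1]
    - [3,0.12,0,0,1]
    - [0,0,0,0,1]

```text
time_s: 17.18
ee_pos: [490.2, -52.2, 38.1]
ee_rot: [180.0, -0.1, -177.7]
force: [-4.8, -1.1, 1.8]
gripper_width: 0.7
```

play_rows:
  increments:
    - [2,0.08,0,0,1]
    - [2,0.08,0,0,1]
    - [0,0,0,0,1]

```text
time_s: 17.55
ee_pos: [494.0, -52.1, 38.1]
ee_rot: [180.0, -0.2, -177.7]
force: [-4.4, -1.0, 1.8]
gripper_width: 0.3
```

play_rows:
  increments:
    - [2,0.08,0,0,1]
    - [2,0.08,0,0,1]
    - [0,0,0,0,1]

```text
time_s: 17.92
ee_pos: [497.1, -52.0, 38.1]
ee_rot: [180.0, -0.3, -177.7]
force: [-7.6, 0.5, 3.9]
gripper_width: 0.7
```

play_rows:
  increments:
    - [2,0.08,0,0,1]
    - [2,0.08,0,0,1]
    - [0,0,0,0,1]

```text
time_s: 18.3
ee_pos: [500.7, -51.8, 38.1]
ee_rot: [180.0, -0.3, -177.7]
force: [-8.1, -1.1, 5.0]
gripper_width: 0.1
```

The catch force starts at about 497, so home should be near 512–517, which agrees with the picture estimate of 516.

play_rows:
  increments:
    - [1.5,0.06,0,0,1]
    - [1.5,0.06,0,0,1]
    - [0,0,0,0,1]

```text
time_s: 18.68
ee_pos: [503.4, -51.7, 38.1]
ee_rot: [180.0, -0.3, -177.7]
force: [-8.2, -1.4, 5.3]
gripper_width: 0.6
```

play_rows:
  increments:
    - [1.5,0.06,0,0,1]
    - [1.5,0.06,0,0,1]
    - [0,0,0,0,1]

```text
time_s: 19.05
ee_pos: [506.8, -51.6, 38.1]
ee_rot: [180.0, -0.3, -177.7]
force: [-6.6, -2.0, 4.5]
gripper_width: 0.5
```

play_rows:
  increments:
    - [1,0.04,0,0,1]
    - [1,0.04,0,0,1]
    - [0,0,0,0,1]

```text
time_s: 19.42
ee_pos: [509.1, -51.5, 38.1]
ee_rot: [180.0, -0.3, -177.7]
force: [-7.4, -0.6, 4.7]
gripper_width: 0.6
```

play_rows:
  increments:
    - [1,0.04,0,0,1]
    - [0,0,0,0,1]

```text
time_s: 19.68
ee_pos: [510.1, -51.5, 38.1]
ee_rot: [180.0, -0.3, -177.7]
force: [-6.8, -2.2, 4.9]
gripper_width: 0.6
```

play_rows:
  increments:
    - [1,0.04,0,0,1]
    - [0,0,0,0,1]

```text
time_s: 19.92
ee_pos: [511.2, -51.5, 38.1]
ee_rot: [180.0, -0.2, -177.7]
force: [-6.2, -1.6, 3.6]
gripper_width: 0.6
```

play_rows:
  increments:
    - [1,0.04,0,0,1]
    - [0,0,0,0,1]

```text
time_s: 20.18
ee_pos: [512.5, -51.4, 38.1]
ee_rot: [180.0, -0.2, -177.7]
force: [-5.7, -0.4, 3.1]
gripper_width: 0.5
```

```bash
python3 - <<'E'
from h import *
st=env.state();print(st["ee_pos"],st["force"])
f=env.grab_frame("scene")[:,:,::-1]
cv2.imwrite("pics/s10.png",cv2.resize(f[180:300,270:420],None,fx=5,fy=5))
E
```

```text
[512.45042468 -51.41066354  38.08617593] [-5.7353989  -0.43282952  3.06184891]
```

View pics/s10.png

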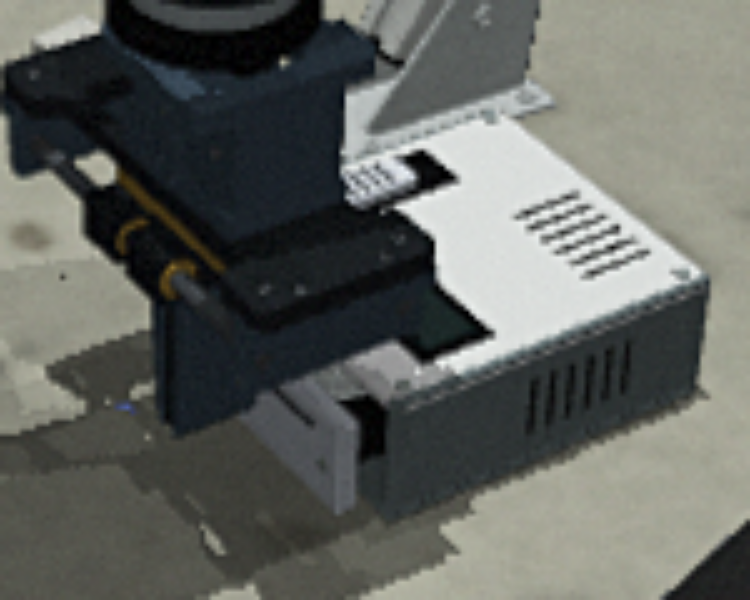

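play_rows:
  increments:
    - [1,0.04,0,0,1]
    - [0,0,0,0,1]

```text
time_s: 20.48
ee_pos: [513.8, -51.3, 38.1]
ee_rot: [180.0, -0.2, -177.7]
force: [-5.4, -0.7, 2.6]
gripper_width: 0.3
```

play_rows:
  increments:
    - [1,0.04,0,0,1]
    - [0,0,0,0,1]

```text
time_s: 20.72
ee_pos: [515.0, -51.3, 38.1]
ee_rot: [180.0, -0.2, -177.7]
force: [-4.5, 0.0, 2.5]
gripper_width: 0.1
```

play_rows:
  increments:
    - [1,0.04,0,0,1]
    - [0,0,0,0,1]

```text
time_s: 20.98
ee_pos: [515.6, -51.3, 38.1]
ee_rot: [180.0, -0.2, -177.7]
force: [-6.4, -1.0, 3.5]
gripper_width: 0.3
```

```bash
python3 - <<'E'
from h import *
st=env.state();print(st["ee_pos"],st["force"])
f=env.grab_frame("scene")[:,:,::-1]
a=cv2.imread("pics/s10.png")
b=cv2.resize(f[180:300,270:420],None,fx=5,fy=5)
c0=cv2.imread("pics/scene3.png")
k=lambda im:cv2.resize(im,(400,300))
cv2.imwrite("pics/s11.png",np.hstack([k(a[120:270,300:500]),k(b[120:270,300:500])]))
cv2.imwrite("pics/s11b.png",b)
t=env.grab_frame("top")[:,:,::-1];cv2.imwrite("pics/t11.png",t)
E
```

```text
[515.63216216 -51.29828382  38.06367723] [-6.42293301 -0.99659703  3.48322082]
```

View pics/s11.png

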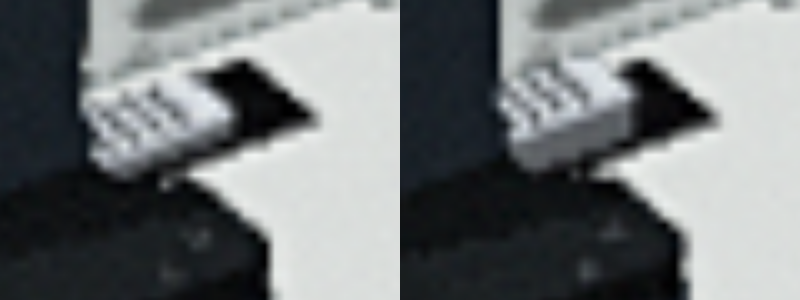

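The key was drawn down in the earlier picture (left) and now stands proud (right). So it has clicked, and the force started to rise again. I'll back off.

play_rows:
  increments:
    - [-2,0,0,0,1]
    - [-2,0,0,0,1]
    - [-4,0,0,0,1]
    - [-20,0,0,0,1]
    - [-50,0,0,0,1]
    - [-20,0,50,0,1]
    - [0,0,60,0,1]
    - [0,60,20,0,1]
    - [0,60,0,0,1]
    - [0,60,0,0,1]
    - [0,60,0,0,1]
    - [0,0,0,0,1]
    - [0,0,0,0,1]

```text
time_s: 22.7
ee_pos: [419.2, 188.0, 168.1]
ee_rot: [-180.0, 0.0, -177.6]
force: [-0.8, -0.2, -0.6]
gripper_width: 0.2
```

```bash
python3 - <<'E'
from h import *
st=env.state();print(st["time_s"],st["ee_pos"],st["force"])
f=env.grab_frame("scene")[:,:,::-1]
cv2.imwrite("pics/s12.png",cv2.resize(f[180:300,280:430],None,fx=5,fy=5,interpolation=cv2.INTER_CUBIC))
t=env.grab_frame("top")[:,:,::-1];cv2.imwrite("pics/t12.png",t)
E
```

```text
22.7 [419.15463091 187.96650243 168.09815757] [-0.75527704 -0.17350669 -0.64147066]
```

View pics/s12.png

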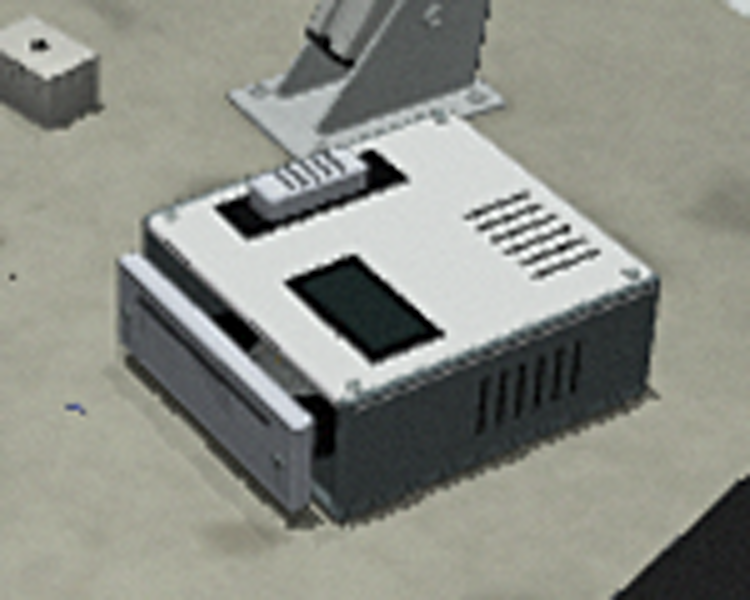

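View pics/t12.png

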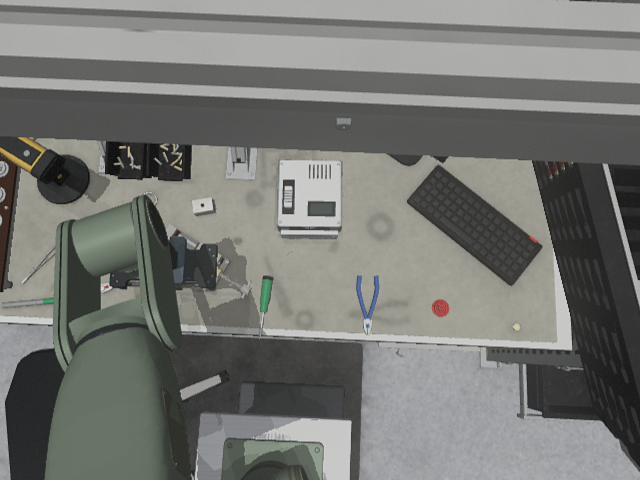

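The tray is shut with the plate at (310,234) in the top view, as it was at the start. The key is up and the sensor's pale edge shows in the slot behind the plate. The block, screwdriver and pliers are in their first places. Handing in.

```bash
python3 -c "
from workcell import env
print(env.job_done())"
```

```text
the job is handed in; nothing more can be done
None
```

I pressed the key until the tray popped out, laid the pale sensor in the nest, and pushed the tray home until it clicked. I handed the job in at about 23 s of the 67 s allowed. The interface gives no verdict.

**Forces:** the highest force I read between moves was 2.8 N on the key. On the tray it was 8.2 N along the push, about 10 N in all. After the click the push had only begun to rise again, reaching about 6.4 N, when I backed off.

**Last checks:**
- **Tray and key:** the tray stayed shut after I let go, with the plate where it was at the start. The key is up; pictures before and after the click show it jump.
- **Sensor:** it lay level in the nest within about 2 mm of centre before closing, and its pale edge shows in the slot behind the shut plate. I estimate it 45 mm in front of the reader's middle.
- **Tools and block:** they look unmoved, and the arm is clear of everything.

**Disagreements:**
- The grip width read about 36.4 mm on the 38 mm flange.
- The two cameras and the tool reading differed by 2–3 mm on where the sensor sat in the jaws. The nest's play covered that.

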